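# Tighten a screw eye with a rod

## Robot

A 7-joint arm with a two-finger parallel gripper is mounted at the origin on the work surface. World frame = base frame: x ahead of the robot, y to its left, z up, the work surface at z = 0. Lengths are in m, angles in rad, forces in N, time in s.
With the tool pointing down it reaches from about 0.425 to 0.95 m from the base axis. Payload 4.7 kg.
Tool frame: the origin (TCP) lies between the finger pads; the fingertips stand 25 mm ahead of it and the grasp point (between the pads) lies 6 mm ahead of it; x points along the fingers, z is the direction in which the jaws open and shut, and the axes are right-handed (so a half turn about x gives the same grasp; the last joint's range is limited). The gripper opens to 85 mm and grips with 20 to 120 N. Pads are 22 mm wide; open, the fingers measure 114 mm over their backs; the gripper's body (76 mm by 85 mm) begins 54 mm behind the grasp point. The pads swing forward as they close: fully open they stand 13 mm farther back than shut.
Start: joints at [1.223, 0.469, -0.049, 1.532, 0.024, 1.141, -0.082], TCP at [0.212, -0.641, 0.256] pointing down, gripper open.
Joint ranges: [-2.59, 2.59], [-0.33, 1.99], [-1.39, 1.29], [0.1, 2.45], [-1.04, 4.18], [0.21, 1.99], [-2.66, 2.66]. Speed limits (rad/s): [2.57, 2.57, 3.14, 3.14, 3.14, 3.14, 3.14].

## Interface

Orientations are given as a 3x3 rotation matrix whose columns are the frame's x, y, z axes.
In Python, from rig import * gives the robot as it stands. Calls block until the motion is done:
- movep(position, orientation): joint-space move of the TCP to a pose.
- move_l(position, attitude=None, feed=0.15, until_force=None): straight line of the TCP; attitude=None keeps the orientation; feed is the mean speed in m/s. With until_force (N) it stops when the force on the tool has changed by that much, and returns True; else False.
- move_joints(angles): joint-space move.
- command_gripper(opening, newtons=None): finger opening in m; newtons is the grip in N (None keeps the last); returns when the fingers have stopped.
- sleep(seconds).
- inverse_kinematics(position, orientation): joint angles nearest the present ones, or None.
- sense(): the state.
- camera(name): name is "scene" or "side" or "wrist"; returns (picture, depth): 420x560x3 uint8, red, green, blue; 420x560 float32, m along the optical axis (not along the pixel's ray), 0 where there is no reading.
- camera_params(name): a dict with "K" (3x3 intrinsics, pixels), "position" and "rotation" of the camera in the world; the wrist camera has in their place "tool_from_camera" (4x4, takes a point from camera to tool coordinates, whose origin is the TCP and whose axes are the tool frame's). Camera axes: x right, y down, z forward; pixel columns grow to the right and rows downward; lengths in m; the calibration is good to about 2 mm. A picture is of the moment at which its call begins: read the wrist's pose just before it. camera_params takes no time and is no camera call.
A pose or a line that the arm cannot do raises Unreachable and nothing moves.
- finish_job(): hands the job in, once; it reports no verdict.
The state is a dict: "time_s": time; "joint_pos": joint angles; "qd": joint speeds; "joint_efforts": joint torques, N m; "position": TCP position; "tcp_rot": TCP orientation; "wrist_force": force on the tool from outside, world axes, zero at the start; "ft_torque": the same for the moment, N m; "finger_gap": finger opening in m.
Only numpy, scipy, OpenCV 4.12 (cv2) and the standard library are available. Lean on these libraries where they do the work, as an engineer would, in place of code of your own. Each camera call takes 0.05 s, during which the arm holds its last target.

## Task

Slide the steel rod from its wooden rest through the loop of the screw eye on the plywood cut-out and use it as a lever to turn the eye clockwise (seen from above) until it is home and snug; feel for it and do not force it, as the thread strips easily. Then draw the rod out without loosening the eye and lay it back in the two notches of its rest. Do not touch the eye with the gripper, and leave everything else where it is.

Things in the scene. Friction and masses are not known exactly. Their poses are not given: they have to be found in the camera images.
- eye: steel screw eye standing upright on the cut-out: round wire 6 mm thick, loop 16 mm inside and 28 mm outside, on a shank and a 20 mm collar. Origin: centre of the loop, about 105 mm above the table (32 mm above the collar's underside). x: level, straight through the loop; z up. Turns about z; home is unmarked, 0.65 to 1.25 rad clockwise from its start
- eye_lift (a joint): gap under the eye's collar in m, 0 = home; falls 0.4 mm per rad of clockwise turn from 0.26 to 0.5 mm at the start, too little to measure: home must be felt. Moment about the eye's axis: about 0.04 N m while it screws in, then climbing fast once home, about 4 N m per rad of rod; snug is 0.12 to 0.3 N m, the thread strips from about 0.35
- rod: plain straight steel rod, 12 mm thick, 200 mm long with round ends, about 170 g, lying in its rest. Origin: its middle, on its axis; x runs along it. In the loop it can skew about 0.6 rad either way before it bears on both sides and turns the eye
- rest: fixed wooden rod rest: a 170 x 50 x 12 mm board along its x, with two upright V notches 12 mm thick at x = -65 and +65 mm, their tips 59 mm high. Origin: centre of the underside. A rod lying in it has its axis 55 mm above the table, along x, and about centred
- block: fixed plywood cut-out, wavy disc about 115 mm across, top 70 mm above the table, on a 160 x 130 x 30 mm board; a 3 mm round brass insert on top near the centre takes the eye. Origin: centre of the underside, z up
- drill: bystander: twist drill 130 mm long, 12 mm thick, lying flat on the table
- offcut: bystander: plywood offcut 70 x 50 x 30 mm
- drum: bystander: sanding drum, 50 mm across and 45 mm high, with a short steel shank on top
- jar: bystander: closed glass jar, 60 mm across, 75 mm high
- hammer: bystander: hammer lying flat
- driver: bystander: screwdriver lying flat
There are look-alikes about, which are no part of the job. Leave any yellow look-alike of the rod alone. What is shaped like the rest but orange is not meant.

How it is judged:
On the way, in this order (a step that is already met when the one before it is completed fails the run):
1. the rod is through the loop of the screw eye (x of eye in the frame of rod between -0.085 and 0.085 m and y of eye in the frame of rod between -0.007 and 0.007 m and z of eye in the frame of rod between -0.007 and 0.007 m), for 0.2 s.
2. the eye is turned home by the rod and pressed snug (at least 12 N between rod and eye, summed over the contacts) (all of step 1 and value of joint eye_lift below 5e-05 m and contact force between rod and eye above 12 N), for 0.1 s.
At the end, for the whole second after the job is handed in: The eye's collar is home (gap under 0.05 mm, about 0.12 rad), the rod lies still in both notches of its rest: centred within 30 mm lengthways, 5 mm sideways and in height, within 0.1 rad (value of joint eye_lift below 5e-05 m and x of rod in the frame of rest between -0.03 and 0.03 m and y of rod in the frame of rest between -0.005 and 0.005 m and z of rod in the frame of rest between 0.05 and 0.06 m and angle between the x axis of rod and the x axis of rest, either way round below 0.1 rad and linear speed of rod below 0.02 m/s); the robot touches nothing.
It fails at once if the rod presses on the eye with more than 45 N, summed over the contacts (about 0.35 N m) (contact force between rod and eye above 45 N).
It fails at once if the gripper touches the eye (contact force between any of the fingers, the arm and eye above 0.5 N).
It fails at once if a bystander is moved more than 20 mm (distance of any of drill, offcut, drum, jar, hammer, driver from where it was at the start of the episode above 0.02 m).
It also fails if it takes over 72 s, if anything falls off the work surface, if the arm or the gripper's body presses on something with over 40 N, if the wrist force passes 120 N, or if a joint passes its speed limit or range.

## Working session

There is one attempt and no reset: what is moved stays moved. The work goes in short steps, each a Python script; the robot and the scene stay as the last script left them, time stands still between calls to the robot, and variables do not carry over. Pictures are saved under pics/ and viewed, and the job is handed in when it is done.

```bash
ls; mkdir -p pics
python3 - <<'E'
from rig import *
import cv2
s=sense(); print(s)
for n in ["scene","side","wrist"]:
    p,d=camera(n); cv2.imwrite(f"pics/{n}0.png",p[:,:,::-1]); 
    import numpy as np; np.save(f"pics/{n}0d.npy",d)
    print(n,camera_params(n))
E
```

```text
pics
{'time_s': 0.0, 'joint_pos': array([ 1.22306086,  0.46947493, -0.04858549,  1.53368787,  0.0241096 ,
        1.14100689, -0.08228742]), 'qd': array([-0.001133  ,  0.00088099, -0.00022986,  0.0010431 , -0.0011119 ,
       -0.00115228,  0.00085398]), 'joint_efforts': array([ 9.68585596e-05, -5.10304713e+01, -4.72136261e-02, -2.37708378e+01,
        1.05901470e-02,  7.47796381e-03,  2.38937599e-05]), 'position': array([ 0.21142262, -0.6404716 ,  0.25524134]), 'tcp_rot': array([[-7.05486162e-04,  9.49588637e-01,  3.13497884e-01],
       [ 1.86187287e-03,  3.13498666e-01, -9.49586815e-01],
       [-9.99998018e-01, -8.62271527e-05, -1.98918229e-03]]), 'wrist_force': array([ 0.71448184, -0.26773673,  0.50621872]), 'ft_torque': array([-0.01882556,  0.04671563, -0.03028664]), 'finger_gap': 0.08544433379686497}
scene {'K': array([[388.71797018,   0.        , 278.92918324],
       [  0.        , 388.71797018, 203.99394559],
       [  0.        ,   0.        ,   1.        ]]), 'position': array([ 0.91829378, -0.59418278,  0.79978879]), 'rotation': array([[ 0.82557639,  0.41138653, -0.386244
[... 312 characters left out ...]
0.79528269]), 'rotation': array([[-0.99964773, -0.01541867,  0.02160294],
       [-0.02644305,  0.50874302, -0.86051223],
       [ 0.00227761, -0.86078034, -0.50897152]])}
wrist {'K': array([[292.85378812,   0.        , 279.00236236],
       [  0.        , 292.85378812, 208.8284176 ],
       [  0.        ,   0.        ,   1.        ]]), 'tool_from_camera': array([[-1.27276732e-03, -3.10481995e-01,  9.50578409e-01,
        -1.17455100e-01],
       [-1.43444122e-03, -9.50577634e-01, -3.10483662e-01,
         7.88985539e-02],
       [ 9.99998161e-01, -1.75872231e-03,  7.64495972e-04,
        -6.69774540e-04],
       [ 0.00000000e+00,  0.00000000e+00,  0.00000000e+00,
         1.00000000e+00]])}
```

View pics/scene0.png

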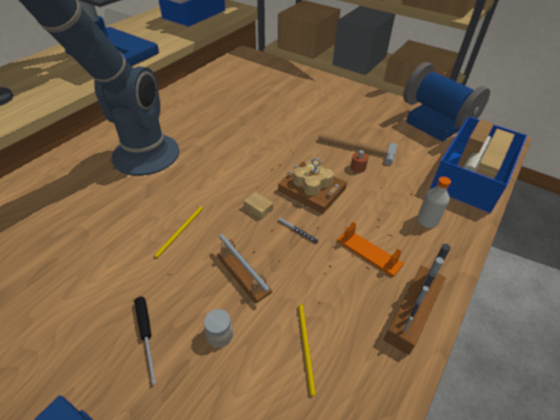

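View pics/side0.png

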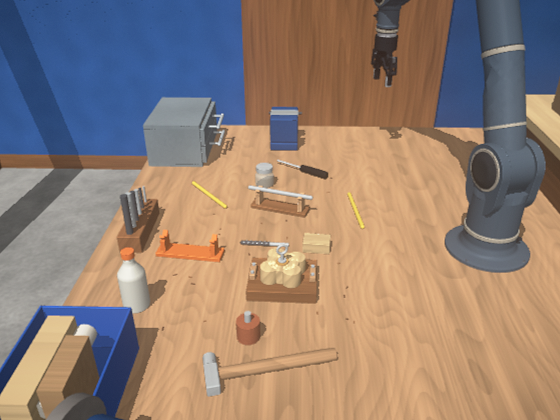

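View pics/wrist0.png

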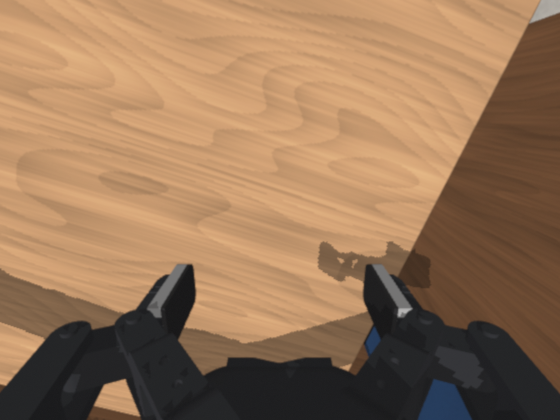

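Scene view: the steel rod lies on the brown rest at about (243,263). Look-alikes are the yellow rods at (180,232) and (306,350), the drill at (297,230) and the orange rest at (370,250). The eye is on the cut-out at (315,165). I choose the grey rod on the brown rest, and check it in crops.

```bash
cat > h.py <<'E'
import numpy as np, cv2
def cloud(d,cp):
    K=cp["K"];v,u=np.mgrid[0:d.shape[0],0:d.shape[1]]
    P=np.stack([(u-K[0,2])/K[0,0]*d,(v-K[1,2])/K[1,1]*d,d],-1)
    return P@cp["rotation"].T+cp["position"]
def project(p,cp):
    q=(np.asarray(p)-cp["position"])@cp["rotation"]; q=q@cp["K"].T; return q[...,:2]/q[...,2:]
E
python3 - <<'E'
from rig import *
from h import *
a=cv2.imread("pics/scene0.png");b=cv2.imread("pics/side0.png")
A=cv2.resize(a[150:310,200:360],(560,560),interpolation=cv2.INTER_CUBIC)
c=cv2.resize(b[170:310,230:340],(440,560),interpolation=cv2.INTER_CUBIC)
cv2.imwrite("pics/crop1.png",cv2.resize(np.hstack([A,c]),(800,448)))
d=np.load("pics/scene0d.npy");W=cloud(d,camera_params("scene"))
d2=np.load("pics/side0d.npy");W2=cloud(d2,camera_params("side"))
for n,W,box in [("sc",W,(200,150,360,310)),("si",W2,(230,170,340,310))]:
    m=np.zeros(W.shape[:2],bool);m[box[1]:box[3],box[0]:box[2]]=1
    print(n)
    for (u,v) in ([(243,263),(228,240),(265,288),(315,165),(314,161),(313,178),(300,195)] if n=="sc" else [(280,192),(255,189),(308,196),(282,253),(282,270),(282,290)]):
        print(u,v,W[v,u].round(4))
    # eye: points above 0.078 , near block
    e=m&(W[...,2]>0.078)&(W[...,1]>-0.2)&(W[...,2]<0.14)
    vs,us=np.nonzero(e); 
    for v,u in zip(vs,us): print((u,v),W[v,u].round(3),end=' ')
    print()
E
```

```text
sc
243 263 [ 0.5586 -0.1942  0.0619]
228 240 [ 0.4814 -0.156   0.0531]
265 288 [ 0.6394 -0.2193  0.0619]
315 165 [0.5342 0.1678 0.0983]
314 161 [0.5081 0.2104 0.0721]
313 178 [0.5431 0.1463 0.0696]
300 195 [0.5305 0.1013 0.0312]
(np.int64(312), np.int64(158)) [0.523 0.167 0.118] (np.int64(313), np.int64(158)) [0.524 0.172 0.116] (np.int64(314), np.int64(158)) [0.529 0.168 0.121] (np.int64(315), np.int64(158)) [0.531 0.169 0.121] (np.int64(316), np.int64(158)) [0.534 0.17  0.122] (np.int64(317), np.int64(158)) [0.535 0.173 0.12 ] (np.int64(311), np.int64(159)) [0.519 0.169 0.112] (np.int64(312), np.int64(159)) [0.522 0.17  0.113] (np.int64(313), np.int64(159)) [0.527 0.166 0.118] (np.int64(314), np.int64(159)) [0.528 0.17  0.116] (np.int64(315), np.int64(159)) [0.531 0.17  0.117] (np.int64(316), np.int64(159)) [0.534 0.17  0.118] (np.int64(317), np.int64(159)) [0.536 0.172 0.118] (np.int64(318), np.int64(159)) [0.539 0.173 0.119] (np.int64(319), np.int64(159)) [0.54  0.176 0.117] (np.int64(311), np.int64(160)) [0.522 0.164 0.113] (np.int64(312), np.int64(160)) [0.524 0.166 0.113] (np.
[... 6787 characters left out ...]
), np.int64(255)) [0.535 0.178 0.091] (np.int64(282), np.int64(255)) [0.533 0.173 0.087] (np.int64(280), np.int64(256)) [0.538 0.174 0.085] (np.int64(281), np.int64(256)) [0.535 0.18  0.089] (np.int64(282), np.int64(256)) [0.533 0.179 0.089] (np.int64(280), np.int64(257)) [0.538 0.179 0.086] (np.int64(281), np.int64(257)) [0.535 0.177 0.084] (np.int64(282), np.int64(257)) [0.533 0.177 0.084] (np.int64(280), np.int64(258)) [0.538 0.181 0.085] (np.int64(281), np.int64(258)) [0.535 0.178 0.083] (np.int64(282), np.int64(258)) [0.533 0.178 0.082] (np.int64(278), np.int64(259)) [0.542 0.179 0.08 ] (np.int64(281), np.int64(259)) [0.535 0.178 0.08 ] (np.int64(282), np.int64(259)) [0.533 0.177 0.079]
```

View pics/crop1.png

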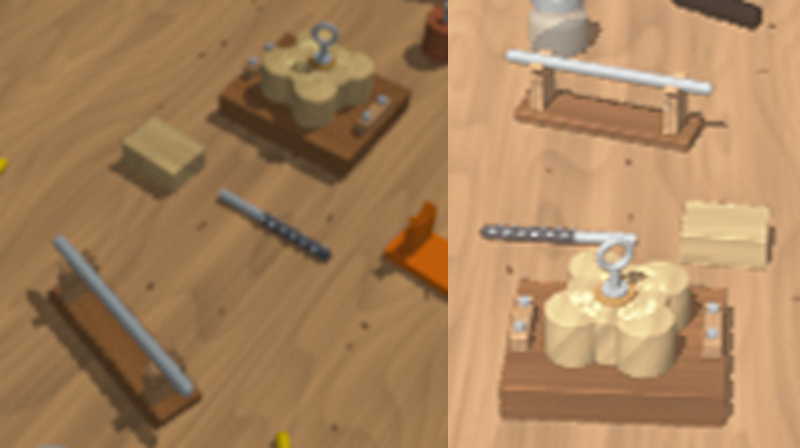

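```bash
cat >> h.py <<'E'
def att(th):
    "tool pointing down, tool y at heading th"
    y=np.array([np.cos(th),np.sin(th),0]); x=np.array([0,0,-1.]); return np.stack([x,y,np.cross(x,y)],1)
E
python3 - <<'E'
from rig import *
from h import *
d=np.load("pics/scene0d.npy");im=cv2.imread("pics/scene0.png");cp=camera_params("scene");W=cloud(d,cp)
d2=np.load("pics/side0d.npy");cp2=camera_params("side");W2=cloud(d2,cp2)
# rod points z>0.05
for n,W,r in (("sc",W,(170,200,310,330)),("si",W2,(225,170,330,215))):
    m=np.zeros(W.shape[:2],bool);m[r[1]:r[3],r[0]:r[2]]=1
    m&=(W[...,2]>0.052)&(W[...,2]<0.075)&(abs(W[...,0]-.555)<.12)&(abs(W[...,1]+.185)<.08)
    P=W[m]; c=P.mean(0);u,s,vt=np.linalg.svd(P-c);a=vt[0]*np.sign(vt[0][0]);t=(P-c)@a
    print(n,m.sum(),c.round(4),a.round(3),np.arctan2(a[1],a[0]),t.min(),t.max(),(c+a*(t.min()+t.max())/2).round(4))
E=np.array([.534,.1735,.106])
for opt,th0 in (("A",np.radians(105)),("B",np.radians(-75))):
    for k in (0,-.6,-1.2,-1.9):
        th=th0+k; p=E-.08*np.array([np.cos(th),np.sin(th),0]);p[2]=.111
        q=inverse_kinematics(p,att(th)); print(opt,k,p.round(3),None if q is None else np.round(q,2))
for th in (-.38,2.76):
    q=inverse_kinematics(np.array([.555,-.185,.061])-.05*np.array([np.cos(th),np.sin(th),0]),att(th));print(th,None if q is None else np.round(q,2))
E
```

```text
sc 476 [ 0.5559 -0.1903  0.0598] [ 0.952 -0.306 -0.   ] -0.3111084010461548 -0.10446371633130203 0.09150770330437827 [ 0.5497 -0.1883  0.0598]
si 237 [ 0.5496 -0.1808  0.056 ] [ 0.951 -0.31  -0.003] -0.3154701043342243 -0.09382835828657807 0.1010806766183255 [ 0.5531 -0.1819  0.056 ]
A 0 [0.555 0.096 0.111] [ 0.32  0.58 -0.76  1.91  0.52  0.86 -0.44]
A -0.6 [0.507 0.098 0.111] [ 0.4   0.55 -0.88  2.01  0.57  0.84 -1.14]
A -1.2 [0.469 0.126 0.111] [ 0.31  0.49 -0.83  2.08  0.51  0.79 -1.77]
A -1.9 [0.454 0.179 0.111] [ 0.15  0.47 -0.76  2.07  0.47  0.77 -2.54]
B 0 [0.513 0.251 0.111] [ 0.27  0.81 -1.18  1.87  0.86  1.08  2.14]
B -0.6 [0.561 0.249 0.111] [ 0.27  0.87 -1.18  1.77  0.89  1.15  1.6 ]
B -1.2 [0.599 0.221 0.111] [ 0.32  0.9  -1.18  1.71  0.91  1.18  1.08]
B -1.9 [0.614 0.168 0.111] [ 0.22  0.71 -0.82  1.73  0.61  0.98  0.68]
-0.38 [ 0.32  0.5  -0.11  2.03  0.09  0.62 -1.8 ]
2.76 [ 0.7   0.71 -0.63  1.76  0.54  0.85  1.  ]
```

```bash
cat >> h.py <<'E'
def wristcp(s,cp):
    T=np.eye(4);T[:3,:3]=s["tcp_rot"];T[:3,3]=s["position"];T=T@cp["tool_from_camera"]
    return dict(K=cp["K"],position=T[:3,3],rotation=T[:3,:3])
def snap(name,rig):
    s=rig.sense();p,d=rig.camera("wrist");cp=wristcp(s,rig.camera_params("wrist"))
    cv2.imwrite(f"pics/{name}.png",p[:,:,::-1]);np.savez(f"pics/{name}.npz",d=d,K=cp["K"],position=cp["position"],rotation=cp["rotation"])
    return p,d,cp
def rodfit(P):
    c=P.mean(0);u,s,vt=np.linalg.svd(P-c);a=vt[0]*np.sign(vt[0][0]);t=(P-c)@a
    return c,a,t.min(),t.max(),c+a*(t.min()+t.max())/2
E
python3 - <<'E'
import rig
from rig import *
from h import *
th=2.828
movep(np.array([.599,-.2005,.2]),att(th))
print(sense()["time_s"],sense()["joint_pos"].round(2))
p,d,cp=snap("w1",rig);W=cloud(d,cp)
m=(W[...,2]>0.05)&(W[...,2]<0.075)&(abs(W[...,0]-.555)<.12)&(abs(W[...,1]+.185)<.07)
vv,uu=np.nonzero(m);print(uu.min(),uu.max(),vv.min(),vv.max())
c,a,t0,t1,mid=rodfit(W[m]);print(m.sum(),c.round(4),a.round(3),np.arctan2(a[1],a[0]),t0,t1,mid.round(4), W[m][:,2].max())
E
```

```text
2.2667 [ 0.74  0.54 -0.69  1.67  0.39  1.07  1.19]
258 299 17 250
3931 [ 0.538  -0.1829  0.0587] [ 0.952 -0.307  0.001] -0.31183366524981604 -0.08770759623268455 0.10991526832188087 [ 0.5486 -0.1863  0.0587] 0.06289093592551698
```

View pics/w1.png

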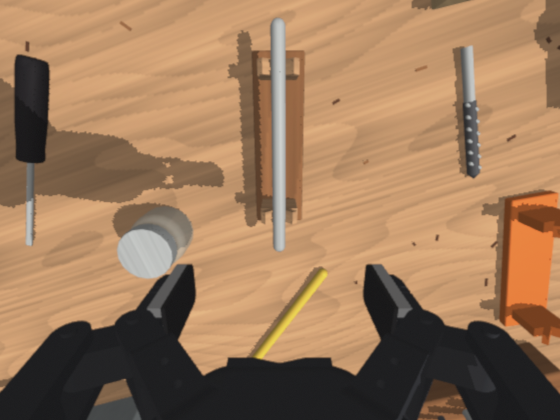

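Wrist view: the steel rod is at column 279, rows 17–250, on the brown rest, with the notches at about rows 65 and 210. The jar (148,250) and the yellow rod (300,310) are clear of the fingers. I grasp 42 mm from the rod's middle, between the notches.

Run:
```python
import rig
from rig import *
from h import *
th=2.830
h=np.array([np.cos(th),np.sin(th),0])
p=np.array([.5486,-.1863,0])-.042*h
command_gripper(.05,80)
move_l(p+[0,0,.12],att(th),feed=.2)
hit=move_l(p+[0,0,.061],feed=.1,until_force=8);print(hit)
F=[]
for i in range(8): sleep(.02);s=sense();F.append(np.r_[s["wrist_force"],s["ft_torque"]])
print(np.mean(F,0).round(3),np.std(F,0).round(3))
command_gripper(0.0,80)
s=sense();print(s["finger_gap"],s["position"].round(4),s["wrist_force"].round(2),s["ft_torque"].round(3),s["time_s"])
p_,d,cp=snap("w2",rig)
```

```text
False
[-0.063 -0.002  0.129 -0.008 -0.005  0.002] [0.424 0.344 0.521 0.031 0.026 0.028]
0.009617686781548769 [ 0.5887 -0.1994  0.0615] [-1.57 -0.24  3.7 ] [-0.115  0.287 -0.027] 4.6333
```

View pics/w2.png

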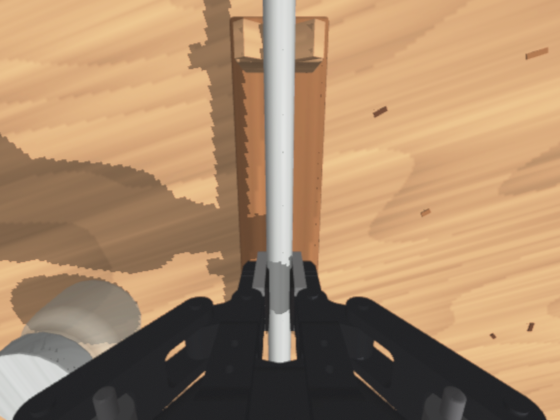

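Run:
```python
import rig
from rig import *
from h import *
s=sense();p0=s["position"]
move_l(p0+[0,0,.13],feed=.2)
F=[]
for i in range(8): sleep(.02);s=sense();F.append(np.r_[s["wrist_force"],s["ft_torque"]])
print(np.mean(F,0).round(3),s["finger_gap"])
th=-1.31
A=att(th);E=np.array([.534,.1735,0])
p=E-A[:,1]*.05-A[:,2]*.045;p[2]=.19
movep(p,A)
s=sense();print(s["time_s"],s["joint_pos"].round(2),s["position"])
p_,d,cp=snap("w3",rig);W=cloud(d,cp)
pic,ds=camera("scene");cv2.imwrite("pics/scene3.png",pic[:,:,::-1])
m=(W[...,2]>0.088)&(W[...,2]<0.13)&(np.hypot(W[...,0]-.534,W[...,1]-.1735)<.025)
P=W[m];print(m.sum(),P.min(0),P.max(0),P.mean(0))
m2=P[P[:,2]>.112];c,a,t0,t1,mid=rodfit(m2);print(c,a,np.arctan2(a[1],a[0]),t0,t1,mid)
c,a,t0,t1,mid=rodfit(P*[1,1,0]);print(c,a,np.arctan2(a[1],a[0]),t0,t1,mid)
np.save("pics/eyeP.npy",P)
```

```text
[-0.029  0.166 -1.985 -0.034 -0.058  0.012] 0.009720799633490184
7.2083 [ 0.31  0.74 -1.18  1.72  0.73  1.2   2.34] [0.5653056  0.23197204 0.18957542]
526 [0.52051065 0.1649375  0.08891205] [0.54613147 0.1786013  0.12069228] [0.53387866 0.1712465  0.11072826]
[0.53368955 0.1717541  0.11678738] [ 0.93369358  0.3529636  -0.0602743 ] 0.36142390844665373 -0.012830295688029007 0.01168432191813816 [0.53315455 0.17155186 0.11682191]
[0.53387866 0.1712465  0.        ] [0.93086913 0.36535278 0.        ] 0.3740117554633099 -0.013876559299007213 0.01308074714155299 [0.53350826 0.17110112 0.        ]
```

View pics/w3.png

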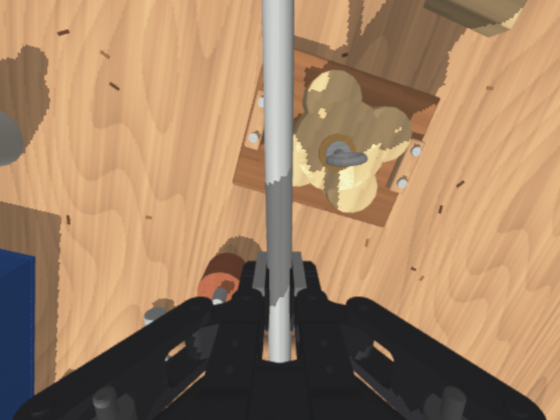

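View pics/scene3.png

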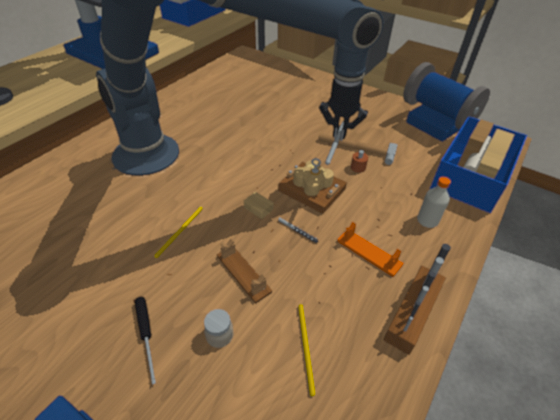

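Wrist view: the loop is at (345,157), seen nearly edge-on, with the collar at (337,150). Its plane lies at about 0.365 rad, so the hole runs along a heading of -1.206. The centre is about (0.5335, 0.1715). I go to the pre-insertion pose and check it in the fixed cameras.

```bash
cat >> h.py <<'E'
E0=np.array([.5335,.1715,.1119])   # eye centre xy, TCP z for rod at loop height
def tcp(th,r): 
    h=np.array([np.cos(th),np.sin(th),0]); return E0-r*h
def crops(name,rig,box_s=(270,130,360,190),box_d=(240,220,330,280)):
    out=[]
    for n,b in (("scene",box_s),("side",box_d)):
        p,d=rig.camera(n);np.save(f"pics/{name}_{n}.npy",d);cv2.imwrite(f"pics/{name}_{n}.png",p[:,:,::-1])
        out.append(cv2.resize(p[b[1]:b[3],b[0]:b[2],::-1],(400,400*(b[3]-b[1])//(b[2]-b[0])),interpolation=cv2.INTER_CUBIC))
    cv2.imwrite(f"pics/{name}.png",np.hstack(out))
E
python3 - <<'E'
import rig
from rig import *
from h import *
th=-1.206
movep(tcp(th,.172)*[1,1,0]+[0,0,.17],att(th))
move_l(tcp(th,.172),att(th),feed=.15)
s=sense();print(s["time_s"],s["joint_pos"].round(2),s["position"])
crops("c4",rig)
cps=[camera_params(n) for n in("scene","side")]
for cp,n in zip(cps,("scene","side")):
    W=cloud(np.load(f"pics/c4_{n}.npy"),cp)
    h=att(th)[:,1];q=W-E0;al=q@h;la=q@att(th)[:,2]
    m=(al>-.1)&(al<-.02)&(abs(la)<.02)&(abs(W[...,2]-.105)<.03)
    print(n,"rod",m.sum(),rodfit(W[m])[:2], "lat",la[m].mean(),"z",W[m][:,2].mean())
    m=(np.hypot(al,la)<.022)&(W[...,2]>.09)&(W[...,2]<.13)
    print("eye",m.sum(),W[m].mean(0),la[m].mean())
E
```

```text
8.45 [ 0.09  0.78 -1.13  1.86  0.82  1.06  2.12] [0.47268731 0.33210398 0.11205394]
scene rod 64 (array([0.51062185, 0.22815567, 0.1095738 ]), array([ 0.33987764, -0.93373653, -0.11233555])) lat 0.0011602654696437212 z 0.10957379538650412
eye 49 [0.53217785 0.17082471 0.10717253] 0.0014760626153996232
side rod 47 (array([0.51688055, 0.23197163, 0.10689503]), array([ 0.32798658, -0.94459415,  0.01291112])) lat -0.006047969261731764 z 0.10689503265059573
eye 74 [0.53497528 0.17556454 0.10483804] -0.0028282666176485463
```

View pics/c4.png

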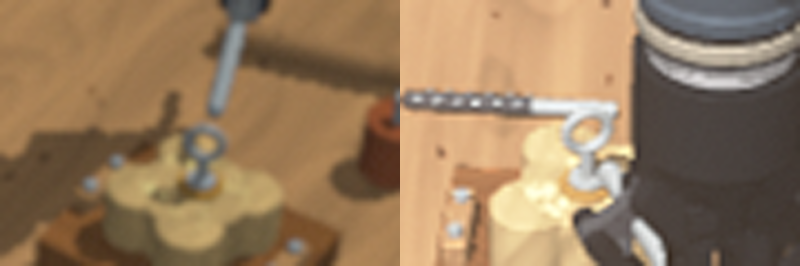

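Scene crop: the rod tip at (216,110) extrapolates to about (208,145), and the loop centre is at (206,145), so they line up. In the side crop the gripper hides the rod. I insert with a force guard.

```bash
cat >> h.py <<'E'
def ft(rig,n=8):
    F=[]
    for i in range(n):
        rig.sleep(.01);s=rig.sense();F.append(np.r_[s["wrist_force"],s["ft_torque"]])
    f=np.mean(F,0)
    h=s["tcp_rot"][:,1];z=s["tcp_rot"][:,2];r=s["position"]-E0
    Mz=f[5]+r[0]*f[1]-r[1]*f[0]
    return dict(t=s["time_s"],along=round(f[:3]@h,2),lat=round(f[:3]@z,2),fz=round(f[2],2),tq=f[3:].round(3),Mz=round(Mz,3),th=round(np.arctan2(h[1],h[0]),4),pos=s["position"].round(4))
E
python3 - <<'E'
import rig
from rig import *
from h import *
th=-1.206
print(ft(rig))
hit=move_l(tcp(th,.075),feed=.05,until_force=5)
print(hit,ft(rig,12))
crops("c5",rig)
E
```

```text
{'t': 8.6167, 'along': np.float64(0.08), 'lat': np.float64(-0.01), 'fz': np.float64(-1.84), 'tq': array([ 0.075,  0.045, -0.   ]), 'Mz': np.float64(-0.002), 'th': np.float64(-1.2064), 'pos': array([0.4727, 0.3327, 0.1131])}
False {'t': 10.8083, 'along': np.float64(0.14), 'lat': np.float64(-0.1), 'fz': np.float64(-1.89), 'tq': array([0.063, 0.034, 0.001]), 'Mz': np.float64(-0.006), 'th': np.float64(-1.2056), 'pos': array([0.5067, 0.2418, 0.112 ])}
```

View pics/c5.png

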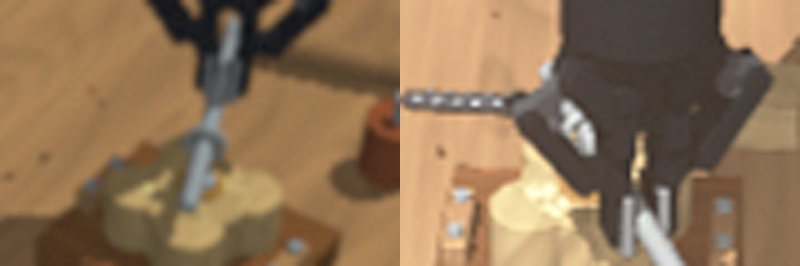

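The rod is through the loop with no contact force. I start the clockwise turn with the free skew, then go in small steps.

Run:
```python
import rig
from rig import *
from h import *
th=-1.206
hit=move_l(tcp(th-.2,.075),att(th-.2),feed=.06,until_force=5); print(hit)
hit=move_l(tcp(th-.4,.075),att(th-.4),feed=.06,until_force=5); print(hit,ft(rig,10))
for k in np.arange(.46,.85,.06):
    hit=move_l(tcp(th-k,.075),att(th-k),feed=.04,until_force=5)
    f=ft(rig,10);print(round(k,2),hit,{a:f[a] for a in("t","along","lat","fz","tq","Mz")})
    if hit or abs(f["Mz"])>.09 or abs(f["lat"])>3: break
```

```text
False
False {'t': 11.7917, 'along': np.float64(-0.26), 'lat': np.float64(0.11), 'fz': np.float64(-1.94), 'tq': array([ 0.087,  0.003, -0.005]), 'Mz': np.float64(0.003), 'th': np.float64(-1.6032), 'pos': array([0.5353, 0.2465, 0.1117])}
0.46 False {'t': 12.1333, 'along': np.float64(-0.19), 'lat': np.float64(0.02), 'fz': np.float64(-1.85), 'tq': array([ 0.085, -0.014, -0.007]), 'Mz': np.float64(-0.006)}
0.52 False {'t': 12.475, 'along': np.float64(-0.01), 'lat': np.float64(0.19), 'fz': np.float64(-1.98), 'tq': array([0.078, 0.003, 0.008]), 'Mz': np.float64(0.022)}
0.58 False {'t': 12.8167, 'along': np.float64(0.01), 'lat': np.float64(0.28), 'fz': np.float64(-1.93), 'tq': array([ 0.095, -0.025,  0.002]), 'Mz': np.float64(0.023)}
0.64 False {'t': 13.1583, 'along': np.float64(0.28), 'lat': np.float64(-0.42), 'fz': np.float64(-1.89), 'tq': array([ 0.009, -0.115,  0.042]), 'Mz': np.float64(0.01)}
0.7 False {'t': 13.5, 'along': np.float64(0.61), 'lat': np.float64(-0.48), 'fz': np.float64(-1.87), 'tq': array([-0.033, -0.071,  0.061]), 'Mz': np.float64(0.025)}
0.76 False {'t': 13.8417, 'along': np.float64(0.54), 'lat': np.float64(-0.17), 'fz': np.float64(-1.96), 'tq': array([-0.06 , -0.063,  0.057]), 'Mz': np.float64(0.044)}
0.82 False {'t': 14.1833, 'along': np.float64(0.62), 'lat': np.float64(-0.1), 'fz': np.float64(-1.99), 'tq': array([-0.072, -0.032,  0.056]), 'Mz': np.float64(0.049)}
```

Run:
```python
import rig
from rig import *
from h import *
th=-1.206
k=.82
while k<2.0:
    k+=.06 if k<1.15 else .02
    hit=move_l(tcp(th-k,.075),att(th-k),feed=.04,until_force=6)
    f=ft(rig,8);print(round(k,2),hit,*[f[a] for a in("t","along","lat","fz","tq","Mz")])
    if hit or abs(f["Mz"])>.10 or abs(f["lat"])>3: break
```

```text
0.88 False 14.5083 0.95 -0.26 -1.95 [-0.09  -0.008  0.03 ] 0.011
0.94 False 14.8333 0.74 0.03 -2.06 [-0.091  0.015  0.026] 0.028
1.0 False 15.1583 1.12 0.17 -2.04 [-0.087  0.042  0.013] 0.026
1.06 False 15.4833 0.78 -0.62 -2.17 [-0.07   0.019  0.045] -0.002
1.12 False 15.8083 1.01 -0.16 -1.78 [-0.081  0.05   0.061] 0.05
1.18 False 16.1333 1.04 0.14 -2.23 [-0.096  0.071  0.041] 0.052
1.2 False 16.45 1.03 0.47 -2.12 [-0.004  0.166 -0.008] 0.027
1.22 False 16.7667 1.45 0.39 -2.44 [ 0.007  0.193 -0.001] 0.028
1.24 False 17.0833 1.41 0.78 -2.36 [ 0.022  0.225 -0.018] 0.04
1.26 False 17.4 1.21 0.39 -2.11 [ 0.021  0.247 -0.05 ] -0.021
1.28 False 17.7167 1.26 0.73 -2.43 [ 0.017  0.29  -0.014] 0.041
1.3 False 18.0333 1.46 0.81 -2.5 [ 0.021  0.285 -0.03 ] 0.031
1.32 False 18.35 1.5 1.15 -2.18 [ 0.019  0.296 -0.015] 0.071
1.34 False 18.6667 1.56 1.01 -2.42 [ 0.028  0.286 -0.009] 0.066
1.36 False 18.9833 1.4 1.18 -2.24 [ 0.04   0.312 -0.033] 0.056
1.38 False 19.3 1.88 1.23 -2.5 [ 0.032  0.325 -0.029] 0.063
1.4 False 19.6167 1.83 1.36 -2.64 [ 0.055  0.333 -0.043] 0.059
1.42 False 19.9333 1.76 1.07 -2.67 [ 0.05   0.338 -0.024] 0.056
1.44 False 20.25 1.76 1.11 -2.33 [ 0.065  0.339 -0.07 ] 0.013
1.46 False 20.5667 1.94 0.97 -2.72 [ 0.065  0.364 -0.035] 0.038
1.48 False 20.8833 1.97 1.05 -2.55 [ 0.089  0.387 -0.053] 0.025
1.5 False 21.2 2.19 1.26 -2.49 [ 0.091  0.392 -0.047] 0.048
1.52 False 21.5167 1.88 0.92 -2.62 [ 0.091  0.402 -0.048] 0.021
1.54 False 21.8333 2.29 1.13 -2.61 [ 0.099  0.417 -0.036] 0.049
1.56 False 22.15 2.21 1.02 -2.64 [ 0.098  0.407 -0.047] 0.03
1.58 False 22.4667 2.41 1.06 -2.63 [ 0.092  0.402 -0.08 ] -0.0
1.6 False 22.7833 2.33 1.08 -2.74 [ 0.108  0.439 -0.071] 0.01
1.62 False 23.1 2.26 1.27 -2.61 [ 0.137  0.414 -0.071] 0.024
1.64 False 23.4167 2.44 1.63 -2.62 [ 0.238  0.444 -0.025] 0.097
1.66 False 23.7333 2.31 2.43 -2.81 [ 0.377  0.458 -0.023] 0.16
```

Run:
```python
import rig
from rig import *
from h import *
th=-1.206
print(ft(rig,30))
k=1.67
hit=move_l(tcp(th-k,.075),att(th-k),feed=.04,until_force=6)
print(hit,ft(rig,40))
```

```text
{'t': 23.9833, 'along': np.float64(2.04), 'lat': np.float64(2.49), 'fz': np.float64(-2.72), 'tq': array([ 0.428,  0.46 , -0.026]), 'Mz': np.float64(0.162), 'th': np.float64(-2.8659), 'pos': array([0.6056, 0.1921, 0.1119])}
False {'t': 24.5667, 'along': np.float64(2.07), 'lat': np.float64(3.23), 'fz': np.float64(-2.83), 'tq': array([ 0.606,  0.491, -0.027]), 'Mz': np.float64(0.215), 'th': np.float64(-2.8759), 'pos': array([0.6058, 0.1914, 0.1119])}
```

The moment climbed cleanly from about 0.03 to 0.215 N m, well inside the snug band. I back off to the middle of the play and draw the rod out.

Run:
```python
import rig
from rig import *
from h import *
th=-1.206
for k in (1.45,1.25,1.06):
    hit=move_l(tcp(th-k,.075),att(th-k),feed=.06,until_force=8)
    f=ft(rig,8);print(k,hit,*[f[a] for a in("t","along","lat","fz","tq","Mz")])
k=1.06;print("lift-z",f["pos"])
w=snap("w6",rig);W=cloud(w[1],w[2])
hit=move_l(tcp(th-k,.175),feed=.08,until_force=5)
print(hit,ft(rig,8))
crops("c6",rig)
w=snap("w7",rig)
```

```text
1.45 False 25.0583 -0.5 1.22 -1.73 [ 0.331 -0.058 -0.09 ] 0.003
1.25 False 25.525 0.24 -0.09 -2.03 [ 0.048 -0.056 -0.019] -0.026
1.06 False 25.975 0.05 -0.14 -1.71 [ 0.059 -0.073 -0.015] -0.025
lift-z [0.5823 0.2282 0.1119]
False {'t': 27.4917, 'along': np.float64(0.05), 'lat': np.float64(0.17), 'fz': np.float64(-1.53), 'tq': array([ 0.067, -0.045, -0.004]), 'Mz': np.float64(0.026), 'th': np.float64(-2.2664), 'pos': array([0.6455, 0.3053, 0.1119])}
```

View pics/w6.png

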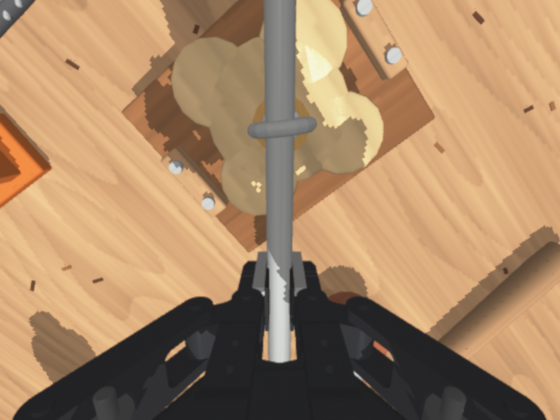

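View pics/c6.png

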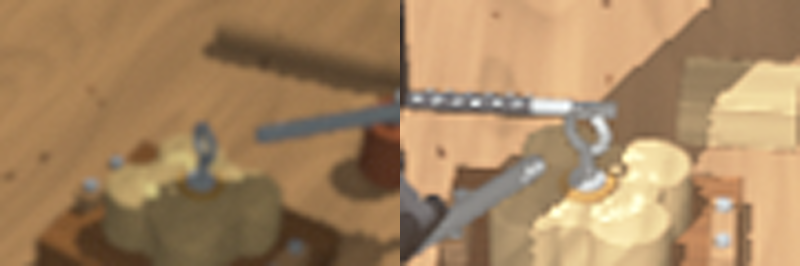

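Wrist view: the rod is square in the loop (loop at (282,127)), and it lies straight in the grip at column 279 with its rear end at row 360, as before. The crops after withdrawal show the rod clear of the eye. Now I lay it back.

Run:
```python
import rig
from rig import *
from h import *
s=sense();move_l(s["position"]+[0,0,.1],feed=.2)
th=2.830;p=np.array([.5887,-.1994,0])
movep(p+[0,0,.20],att(th))
s=sense();print(s["time_s"],s["joint_pos"].round(2),s["position"])
move_l(p+[0,0,.09],att(th),feed=.15)
w=snap("w8",rig);W=cloud(w[1],w[2])
A=att(th);q=W-p;al=q@A[:,1];la=q@A[:,2]
m=(al>.02)&(al<.12)&(abs(la)<.02)&(abs(W[...,2]-.085)<.012)
print(rodfit(W[m])[:2],la[m].mean())
print(ft(rig))
```

```text
30.1333 [ 0.8   0.55 -0.77  1.7   0.43  1.07  1.16] [ 0.58942364 -0.19747965  0.20021323]
(array([ 0.5174438 , -0.17560359,  0.08815984]), array([ 0.95045429, -0.31069509,  0.0102571 ])) 0.0008051641723996157
{'t': 31.1333, 'along': np.float64(0.15), 'lat': np.float64(0.09), 'fz': np.float64(-1.81), 'tq': array([-0.012, -0.085, -0.024]), 'Mz': np.float64(-0.059), 'th': np.float64(2.83), 'pos': array([ 0.5896, -0.1995,  0.0913])}
```

View pics/w8.png

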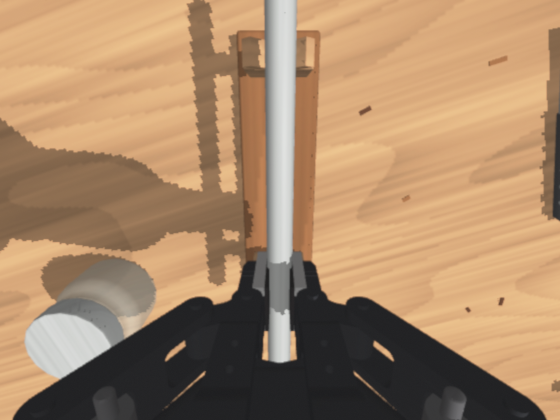

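The rod is centred over the rest (rest edges at columns 238–320, rod at 279). I lower it and release.

Run:
```python
import rig
from rig import *
from h import *
p=np.array([.5887,-.1994,0])
hit=move_l(p+[0,0,.061],att(2.83),feed=.05,until_force=4)
print(hit,ft(rig))
command_gripper(.04,30); sleep(.2)
print(ft(rig))
s=sense();move_l(s["position"]*[1,1,0]+[0,0,.2],feed=.15)
w=snap("w9",rig);W=cloud(w[1],w[2])
m=(W[...,2]>0.05)&(W[...,2]<0.075)&(abs(W[...,0]-.555)<.12)&(abs(W[...,1]+.185)<.07)
c,a,t0,t1,mid=rodfit(W[m]);print(c.round(4),a.round(4),np.arctan2(a[1],a[0]),t0,t1,mid.round(4))
crops("c9",rig,(190,210,310,320),(235,170,345,270))
print(sense()["time_s"])
```

```text
True {'t': 31.7583, 'along': np.float64(0.07), 'lat': np.float64(0.48), 'fz': np.float64(3.4), 'tq': array([ 0.019, -0.026, -0.002]), 'Mz': np.float64(0.057), 'th': np.float64(2.83), 'pos': array([ 0.588 , -0.1993,  0.0614])}
{'t': 32.425, 'along': np.float64(0.01), 'lat': np.float64(0.19), 'fz': np.float64(0.03), 'tq': array([ 0.015, -0.017,  0.014]), 'Mz': np.float64(0.042), 'th': np.float64(2.8298), 'pos': array([ 0.5873, -0.1994,  0.0609])}
[ 0.5376 -0.1829  0.0587] [ 0.9519 -0.3065  0.0011] -0.31150995755206135 -0.08711237634852724 0.1104531631934701 [ 0.5487 -0.1865  0.0587]Traceback (most recent call last):
  File "<stdin>", line 13, in <module>
  File "h.py", line 29, in crops
    cv2.imwrite(f"pics/{name}.png",np.hstack(out))
                                   ~~~~~~~~~^^^^^
    return _nx.concatenate(arrs, 1, dtype=dtype, casting=casting)
           ~~~~~~~~~~~~~~~^^^^^^^^^^^^^^^^^^^^^^^^^^^^^^^^^^^^^^^
ValueError: all the input array dimensions except for the concatenation axis must match exactly, but along dimension 0, the array at index 0 has size 366 and the array at index 1 has size 363
```

View pics/w9.png

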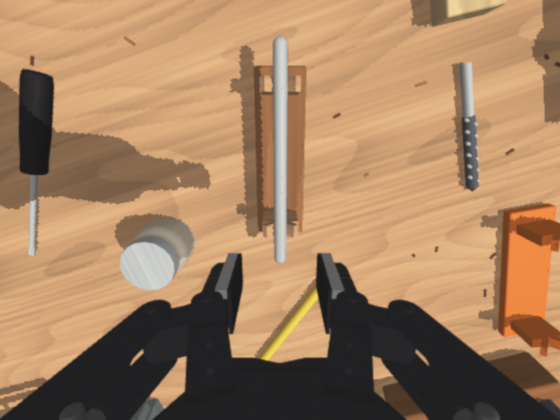

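```bash
python3 -c "
import cv2,numpy as np
a=cv2.imread('pics/c9_scene.png')[150:300,200:360];b=cv2.imread('pics/c9_side.png')[170:310,230:340]
cv2.imwrite('pics/c9b.png',np.hstack([cv2.resize(a,(480,450)),cv2.resize(b,(320,450))]))"
```

```text
(no output)
```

View pics/c9b.png

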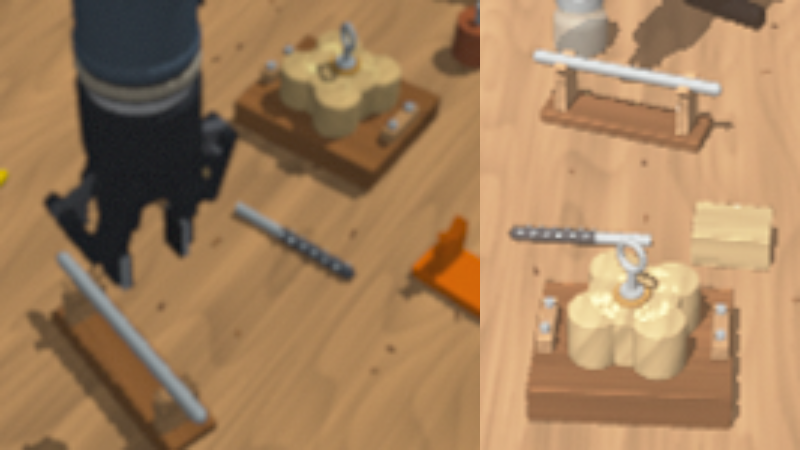

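Run:
```python
from rig import *
from h import *
for n in ("scene","side"):
    W=cloud(np.load(f"pics/c9_{n}.npy"),camera_params(n))
    P=W[(np.hypot(W[...,0]-.5335,W[...,1]-.1725)<.022)&(W[...,2]>.092)&(W[...,2]<.13)]
    c,a,*_=rodfit(P*[1,1,0]);print(n,len(P),np.arctan2(a[1],a[0]))
z=np.load("pics/w6.npz");W=cloud(z["d"],z)
P=W[(np.hypot(W[...,0]-.5335,W[...,1]-.1725)<.018)&(W[...,2]>.115)&(W[...,2]<.13)]
c,a,*_=rodfit(P*[1,1,0]);print("before draw",len(P),np.arctan2(a[1],a[0]))
z=np.load("pics/w7.npz");W=cloud(z["d"],z)
P=W[(np.hypot(W[...,0]-.5335,W[...,1]-.1725)<.02)&(W[...,2]>.115)&(W[...,2]<.13)]
if len(P)>5: c,a,*_=rodfit(P*[1,1,0]);print("after",len(P),np.arctan2(a[1],a[0]))
finish_job()
```

```text
scene 42 -0.5253754473082249
side 65 -0.6008274443557433
before draw 770 -0.5860728628535933
the job is handed in; nothing more can be done
```

The job is handed in at about 33 s of the 72 s. The rod turned the eye home and is back in its rest, but `finish_job` gave no verdict.

- **Turning:** I put the rod through the loop without contact and turned it clockwise. It began to turn the eye after about 0.62 rad of free skew. The moment stayed mostly below 0.07 N m while the eye screwed in. It then climbed from 0.024 to 0.215 N m over the last 0.05 rad, where I stopped. That is inside the 0.12 to 0.3 N m snug band.
- **Drawing out:** I backed off to the middle of the play and drew the rod out without tripping the 5 N force guard.
- **Rod in its rest:** the rod's middle is within 0.3 mm of where it first lay, and its angle is within 0.001 rad. The gripper is open and clear above it.
- **Eye angle:** the loop plane measured -0.59 rad before the draw and -0.53 (scene camera) and -0.60 (side camera) afterwards. The readings differ by 0.07 rad, within the noise of these few-pixel estimates, so I see no sign of loosening. The wrist camera did not see the eye after the draw.
- **Other things:** those in the last views (drill, offcut, jar, screwdriver) look undisturbed. I did not re-measure the bystanders' positions.

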